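# Load a keyed electrode holder into the pneumatic chuck and keep it home

### The job

Make the air chuck of the loading station ready with its spring buttons, pressing each right down and letting it up again, one at a time: the domed one (lets the air in), then the round one (blows the bore clean), then the square one (opens the clamp). Take the electrode holder with the three graphite ribs out of the rack by its steel body without touching the brittle graphite, put its shank into the spindle, turn it until the key slips into the keyway, and push on against the ejector spring until the flange sits flat on the spindle face. Finish while still gripping it and pressing it fully home, as it must be kept until the clamp closes, and leave the other holder and the tools lying about where they are.

Things in the scene. Friction and masses are not known exactly. Their poses are not given: they have to be found in the camera images.
- dome_valve (a joint): travel of the domed black mushroom-head button (33 mm across): 0 up, 0.006 m fully down; spring 1.5 N at first, 5 N fully down; pressed straight down. Counts as pressed beyond 0.004.
- dome_valve_top (a point): centre of the top of the domed button, 95 mm above the bench, at the back end of the row of three (farthest from the robot)
- round_valve (a joint): travel of the plain round black button (23 mm across), same values and spring as the domed one
- round_valve_top (a point): centre of the flat top of the plain round button, 88 mm above the bench, at the front end of the row (nearest the robot)
- square_valve (a joint): travel of the square black button (24 x 24 mm), same values and spring as the domed one
- square_valve_top (a point): centre of the flat top of the square button, 88 mm above the bench, in the middle of the row
- spindle_mouth (a point): centre of the bore on the flat top face of the chuck's steel spindle, 88 mm above the bench. z up along the bore; x points from the axis to the keyway (a dark line is scribed beyond it). Face 58 mm across, bore 22.4 mm across and 50 mm deep, keyway 8.5 mm wide, reaching 15.5 mm from the axis, open at the top. The spindle turns stiffly (0.15 N m of drag, 1.2 rad either way), and this frame with it.
- station: the loading station, fixed: base plate 150 x 180 mm on 22 mm feet, origin under its centre on the bench. On it the chuck, a round aluminium housing 73 mm across with a steel spindle in it, axis 40 mm along -y; and the valve box, 140 mm long along x, 50 mm wide, its top 76 mm above the bench, centre 56 mm along +y, with a row of three black buttons 45 mm apart on its grey lid.
- ejector (a joint): travel of the brass spring ejector in the bore: 0 up (its top 36 mm below the spindle face), grows as it is pushed down. Spring 6 N at first, 10.5 N at 0.009 m, where it stands with a holder fully home; stronger than the holder's weight, so a holder let go rises about 9 mm.
- rib_holder: steel electrode holder with three graphite ribs on top, upright in an outer pocket of the rack; about 0.33 kg. Origin on its axis at the underside of the flange (60 mm above the bench in the rack); z up. Above it: round flange 46 mm across, 8 mm thick; square body 24 x 24 mm from 8 to 38 mm up, flats square to x and y, the place to grip; graphite 18 x 18 mm from 38 to 60 mm up.
- rib_key (a point): lower end of the key of rib_holder, on its shank, 14 mm out along the holder's +x and 27 mm below the flange. Shank 20 mm across, 45 mm long, its last 7 mm tapering to 14 mm; key 6 mm wide, 6 to 27 mm below the flange: 18 mm of shank enter the bore before the key meets the spindle face. A small square tab on the flange rim, 28 mm from the axis, points along +x over the key.
- rib_electrode: the graphite with three ribs on rib_holder, fixed to it; origin at the centre of its underside. Must not be touched.
- pin_holder: the other holder, the same but for one round graphite pin 12 mm across on top; in the other outer pocket of the rack; same axes and origin. To be left there.
- holder_rack: aluminium rack, fixed, 176 x 66 mm, a plate on two cheeks, top face 60 mm above the bench; origin under its centre on the bench, x along the row of three pockets (32 mm holes, 56 mm apart; the middle one is empty). A holder lifts straight up out of it: 46 mm frees the shank.
- calliper: calliper lying on the bench farther back behind the rack, 66 x 200 x 8 mm, origin under its centre; to be left alone
- hex_driver: hex driver with a red handle, 23 x 170 x 24 mm, lying on the bench behind the station, origin under its centre; to be left alone
- alu_cup: turned aluminium cup, 33 mm across and 34 mm high, origin under its centre; to be left alone
- red_brush: stick brush with red bristles, 41 x 123 x 18 mm, lying behind the rack, origin under its centre; to be left alone
- marker: paint marker, 14 x 126 x 15 mm, lying at the front edge of the bench far to the left, origin under its centre; to be left alone

How it is judged:
By the outcome, as a careful person would: the job done as asked, in the order asked, and still so for the second after the job is handed in, while the arm keeps its last pose, push and grip.
It also fails if it takes over 48 s, if anything falls off the work surface, if the arm or the gripper's body presses on something with over 40 N, if the wrist force passes 120 N, or if a joint passes its speed limit or range.

### The arm

A 6-joint arm with a two-finger parallel gripper is mounted at the origin on a cart in front of the work surface, level with it; the furniture and walls round the work are solid. World frame = base frame: x ahead of the robot, y to its left, z up, the work surface at z = 0. Lengths are in m, angles in degrees, forces in N, time in s.
With the tool pointing down it reaches from about 0.3 to 0.75 m from the base axis. Payload 8.5 kg.
Tool frame: the origin (TCP) lies at the very end of the fingers, on their centre line; the grasp point (between the pads) lies 19 mm behind it; z points along the fingers, y is the line along which they close (so a half turn about z gives the same grasp; the last joint's range is limited). The gripper opens to 85 mm and grips with 20 to 120 N. Pads are 22 mm wide; open, the fingers measure 114 mm over their backs; the gripper's body (76 mm by 85 mm) begins 54 mm behind the grasp point. The pads swing forward as they close: fully open they stand 13 mm farther back than shut.
Start: joints at [50.804, 21.807, 74.336, -0, 83.858, -12.336], TCP at [0.248, 0.491, 0.231] pointing down, gripper open.
Joint ranges: [-178.18, 178.18], [-50.72, 133.34], [12.68, 142.11], [-81.47, 261.47], [9.98, 163.14], [-165.26, 165.26]. Speed limits (degrees/s): [136.94, 136.94, 180, 180, 180, 180].

### API

Orientations are given as a 3x3 rotation matrix whose columns are the frame's x, y, z axes.
In Python, from rig import env, optics, spotter gives the robot as it stands.
- The arm moves only by the shell command python3 -m crank 'ROWS' [FORCE]. ROWS is JSON, one flat list of numbers, 5 for each row, row after row: the finger opening in cm, from 0 to 8.54, then the shift along the tool's x, y, z in cm, then the turn about the tool's z in rad. A call has exactly 8 rows; each row shifts and turns the commanded pose from where the row before left it, along the tool's axes as they then stand; what a row does not reach is not made up. A row lasts 1/12 s, in which the tool goes at most 41.7 mm and 7.16 degrees, less where a joint would pass 70% of its speed; a pose out of reach is approached as far as the arm can. A call is refused whole if a number of a shift passes 4.17 or a number of a turn 0.125, either way. A call with a gripper value outside its range is refused whole. The fingers move at their own pace and stop on an object; FORCE is the grip in N (left out, the last holds). Time passes only in rows, so rows that do not move let the fingers close, or fill a call up. It gives the time, the measured TCP pose, the force, the opening and the grip force at its end, in the units of the state.
- env.observe(): the state, without advancing time (a new reading comes with each control period).
- optics.get_image(name): name is "scene" or "top" or "wrist"; returns a dict with "color" (480x640x3 uint8, red, green, blue), "intrinsics" (3x3 intrinsics, pixels), "distortion" ([k1, k2, p1, p2, k3] as OpenCV has them; the pictures are not rectified), "pose" (4x4, takes a point from camera to world coordinates). Camera axes: x right, y up, looking along -z (the intrinsics and any distortion apply to the point x, -y, -z); pixel columns grow to the right and rows downward; lengths in m; the calibration is good to about 2 mm. A picture is of the moment at which its call begins. There is no depth.
- env.close_job(): hands the job in; it is judged then, once.
Trained networks look in a picture, given as the dict that the camera call returned (one of the last four; its "shot" number tells which), for a name from the list of things; names that differ only in an ending like _2 or _b are one class to them, and where a whole thing is asked for, a point or a joint stands for the part that bears it (a point fixed in the world has none). Each returns a list of dicts, best first, with "score" (0 to 1); they miss things now and then, are a little off and sometimes report something else, mostly with a low value. They report only what shows in the picture. A call takes as long as a camera call.
- spotter.look_for(picture, query): "at" ([column, row] as shares, 0 to 1, of the picture: columns of its width, rows of its height, amid what is visible of it).
The state is a dict: "time_s": time; "q": joint angles; "qvel": joint speeds; "joint_efforts": joint torques, N m; "position": TCP position; "tool_rot": TCP orientation; "ft_force": force on the tool from outside, world axes, zero at the start; "wrist_torque": the same for the moment, N m; "grip_width": finger opening in m; "gripper_force": force on a finger pad.
Only numpy, scipy, OpenCV 4.12 (cv2) and the standard library are available. Lean on these libraries where they do the work, as an engineer would, in place of code of your own. Each camera call takes 0.05 s, during which the arm holds its last target. There are 200 camera calls.

## Working session

There is one attempt and no reset: what is moved stays moved. The work goes in short steps, Python scripts to look and compute and a shell command to move; the robot and the scene stay as the last step left them, time stands still between calls to the robot, and variables do not carry over. Pictures are saved under pics/ and viewed, at most 10 in all, crops included, and the job is handed in when it is done.

```bash
ls; mkdir -p pics; cat > h.py <<'E'
import numpy as np, cv2, json
from rig import env, optics, spotter
def ray(p,uv):
    K=np.array(p["intrinsics"],float);d=np.array(p["distortion"],float)
    n=cv2.undistortPoints(np.array([[uv]],float),K,d)[0,0]
    T=np.array(p["pose"]);v=T[:3,:3]@np.array([n[0],-n[1],-1.]);return T[:3,3],v
def onz(p,uv,z):
    o,v=ray(p,uv);return o+v*(z-o[2])/v[2]
def tri(a):
    A=np.zeros((3,3));b=np.zeros(3)
    for p,uv in a:
        o,v=ray(p,uv);v=v/np.linalg.norm(v);M=np.eye(3)-np.outer(v,v);A+=M;b+=M@o
    return np.linalg.solve(A,b)
def proj(p,X):
    T=np.array(p["pose"]);c=T[:3,:3].T@(np.array(X)-T[:3,3]);c=np.array([c[0],-c[1],-c[2]])
    return cv2.projectPoints(c.reshape(1,1,3),np.zeros(3),np.zeros(3),np.array(p["intrinsics"],float),np.array(p["distortion"],float))[0][0,0]
def look(p,q,n=2):
    return [(np.array(r["at"])*[640,480],round(r["score"],2)) for r in spotter.look_for(p,q)[:n]]
def save(p,name): cv2.imwrite("pics/"+name,cv2.cvtColor(p["color"],cv2.COLOR_RGB2BGR))
E
python3 - <<'E'
from h import *
np.set_printoptions(precision=4,suppress=True)
s=env.observe();print(s["time_s"],s["position"],s["tool_rot"],s["grip_width"])
Z={"dome_valve_top":.095,"round_valve_top":.088,"square_valve_top":.088,"spindle_mouth":.088,"station":.05,"rib_holder":.08,"rib_electrode":.11,"rib_key":.06,"pin_holder":.08,"holder_rack":.06,"alu_cup":.03}
for c in ("top","scene"):
    p=optics.get_image(c);save(p,c+"0.png");print(c,np.array(p["pose"])[:3,3])
    for q,z in Z.items(): print(q,[(uv.round(1),sc,onz(p,uv,z).round(4)) for uv,sc in look(p,q)])
E
```

```text
pics
0.0 [0.2483 0.4904 0.2307] [[-0.8921  0.4518 -0.0009]
 [ 0.4518  0.8921 -0.0012]
 [ 0.0003 -0.0015 -1.    ]] 0.08560203812731748
top [0.4158 0.1142 1.4361]
dome_valve_top []
round_valve_top [(array([342.1, 297.7]), 0.43, array([0.4278, 0.0453, 0.088 ]))]
square_valve_top []
spindle_mouth [(array([383.3, 280.7]), 0.92, array([ 0.4662, -0.0512,  0.088 ]))]
station [(array([366.1, 279.2]), 0.62, array([ 0.4716, -0.0148,  0.05  ]))]
rib_holder [(array([463.7, 289.6]), 0.81, array([ 0.4439, -0.2397,  0.08  ])), (array([417.8, 160.4]), 0.52, array([ 0.7533, -0.1416,  0.08  ]))]
rib_electrode []
rib_key [(array([464.5, 290.1]), 0.64, array([ 0.443 , -0.2468,  0.06  ]))]
pin_holder [(array([468.2, 242.6]), 0.76, array([ 0.5542, -0.2546,  0.08  ])), (array([469.5, 288.5]), 0.44, array([ 0.4463, -0.2534,  0.08  ]))]
holder_rack [(array([343.9, 280.6]), 0.68, array([0.4684, 0.039 , 0.06  ]))]
alu_cup [(array([465.8, 287.7]), 0.62, array([ 0.4494, -0.258 ,  0.03  ])), (array([355. , 177.7]), 0.6, array([0.7235, 0.0057, 0.03  ]))]
scene [-0.0049 -0.7372  0.7179]
dome_valve_top [(array([287.8
[... 275 characters left out ...]
 , 0.0281, 0.088 ]))]
station [(array([317. , 293.7]), 0.83, array([ 0.449 , -0.0325,  0.05  ]))]
rib_holder [(array([375.7, 340.9]), 0.95, array([ 0.4395, -0.2554,  0.08  ])), (array([323.5, 259.9]), 0.33, array([0.5173, 0.0383, 0.08  ]))]
rib_electrode [(array([375.2, 325.5]), 0.57, array([ 0.4451, -0.2451,  0.11  ]))]
rib_key [(array([376.3, 337.6]), 0.89, array([ 0.4607, -0.2338,  0.06  ]))]
pin_holder [(array([420.8, 320.5]), 0.72, array([ 0.5538, -0.265 ,  0.08  ]))]
holder_rack [(array([388.9, 345.9]), 0.93, array([ 0.4659, -0.2666,  0.06  ]))]
alu_cup [(array([373.4, 339.7]), 0.45, array([ 0.4727, -0.212 ,  0.03  ])), (array([393.8, 262.9]), 0.42, array([ 0.7018, -0.0231,  0.03  ]))]
```

```bash
python3 - <<'E'
import cv2
a=cv2.imread("pics/top0.png")[215:335,315:515];cv2.imwrite("pics/top0c.png",cv2.resize(a,None,fx=4,fy=4,interpolation=cv2.INTER_CUBIC))
a=cv2.imread("pics/scene0.png")[220:395,250:475];cv2.imwrite("pics/scene0c.png",cv2.resize(a,None,fx=3.4,fy=3.4,interpolation=cv2.INTER_CUBIC))
E
```

```text
(no output)
```

View pics/top0c.png

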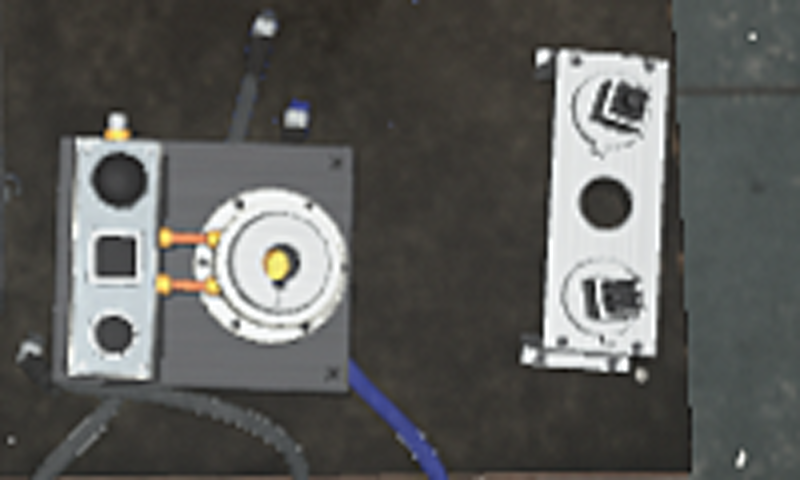

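View pics/scene0c.png

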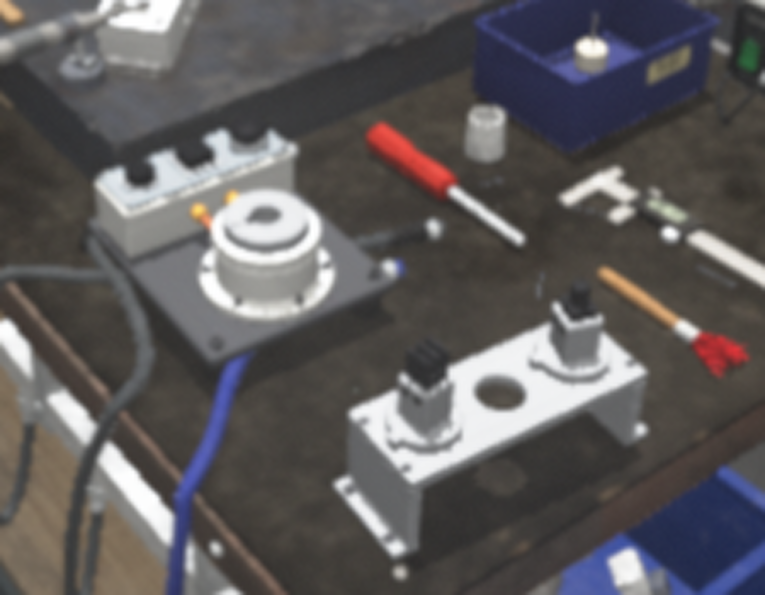

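```bash
python3 - <<'E'
from h import *
np.set_printoptions(precision=4,suppress=True)
pt=optics.get_image("top");ps=optics.get_image("scene")
T=lambda x,y:(315+x/4,215+y/4)
S=lambda x,y:(250+x/3.4,220+y/3.4)
P={"dome":(T(120,179),S(246,135),.095),"square":(T(116,256),S(195,155),.088),"round":(T(114,334),S(139,174),.088),"mouth":(T(281,264),S(266,215),.088),
"ribflange":(T(601,297),S(424,428),.068),"pinflange":(T(613,107),S(569,358),.068),"midhole":(T(605,202),S(500,392),.06),"ribtop":(T(613,297),S(427,362),.12)}
for k,(a,b,z) in P.items(): print(k,onz(pt,a,z),onz(ps,b,z),tri([(pt,a),(ps,b)]))
w=optics.get_image("wrist");s=env.observe();R=np.array(s["tool_rot"]);W=np.array(w["pose"])
print("cam in tool",R.T@(W[:3,3]-np.array(s["position"])));print(R.T@W[:3,:3]);print(w["intrinsics"])
E
```

```text
dome [0.5154 0.0375 0.095 ] [0.5032 0.0225 0.095 ] [0.5151 0.0375 0.0822]
square [0.4711 0.0401 0.088 ] [0.465  0.0316 0.088 ] [0.4708 0.04   0.0809]
round [0.4259 0.042  0.088 ] [0.4204 0.0353 0.088 ] [0.4252 0.0421 0.0821]
mouth [ 0.4655 -0.0557  0.088 ] [ 0.4655 -0.0559  0.088 ] [ 0.4655 -0.0558  0.0879]
ribflange [ 0.4449 -0.2465  0.068 ] [ 0.4373 -0.2558  0.068 ] [ 0.4446 -0.2488  0.0581]
pinflange [ 0.5574 -0.258   0.068 ] [ 0.5479 -0.2625  0.068 ] [ 0.5562 -0.2584  0.061 ]
midhole [ 0.5014 -0.2532  0.06  ] [ 0.4996 -0.2538  0.06  ] [ 0.501  -0.2531  0.0588]
ribtop [ 0.4437 -0.2396  0.12  ] [ 0.4366 -0.2558  0.12  ] [ 0.4452 -0.2442  0.1064]
cam in tool [ 0.0774 -0.     -0.1432]
[[-0.0006  0.9524  0.3049]
 [ 1.      0.0007 -0.0004]
 [-0.0006  0.3049 -0.9524]]
[[426.5588   0.     320.0471]
 [  0.     426.5588 237.8644]
 [  0.       0.       1.    ]]
```

```bash
cat >> h.py <<'E'
def rows(target,x_dir=None,n=8,g=0.,pos=None,R=None,ease=False):
    """print n rows going from commanded/measured pose to target xyz with tool x along x_dir (deg, world heading)"""
    s=env.observe();pos=np.array(s["position"]) if pos is None else np.array(pos);R=np.array(s["tool_rot"]) if R is None else R
    h0=np.degrees(np.arctan2(R[1,0],R[0,0])); h1=h0 if x_dir is None else x_dir
    dh=(h1-h0+180)%360-180; step=-np.radians(dh)/n   # tool z is down
    d=(np.array(target)-pos)/n;out=[]
    for i in range(n):
        out+=[g]+list((R.T@d*100).round(2))+[round(step,4)]
        c,s_=np.cos(step),np.sin(step);R=R@np.array([[c,-s_,0],[s_,c,0],[0,0,1]])
    for i in range(0,n,8): print("'["+",".join("%g"%v for v in out[i*5:i*5+40])+"]'")
E
python3 - <<'E'
from h import *
rows([.47,0,.21],180,16,0.)
E
```

```text
'[0,-2.62,-2.11,0.13,-0.0293,0,-2.56,-2.19,0.13,-0.0293,0,-2.49,-2.26,0.13,-0.0293,0,-2.43,-2.33,0.13,-0.0293,0,-2.36,-2.4,0.13,-0.0293,0,-2.28,-2.47,0.13,-0.0293,0,-2.21,-2.54,0.13,-0.0293,0,-2.14,-2.6,0.13,-0.0293]'
'[0,-2.06,-2.66,0.13,-0.0293,0,-1.98,-2.72,0.13,-0.0293,0,-1.9,-2.78,0.13,-0.0293,0,-1.82,-2.83,0.13,-0.0293,0,-1.73,-2.88,0.13,-0.0293,0,-1.65,-2.93,0.13,-0.0293,0,-1.56,-2.98,0.13,-0.0293,0,-1.47,-3.02,0.13,-0.0293]'
```

View pics/top0.png

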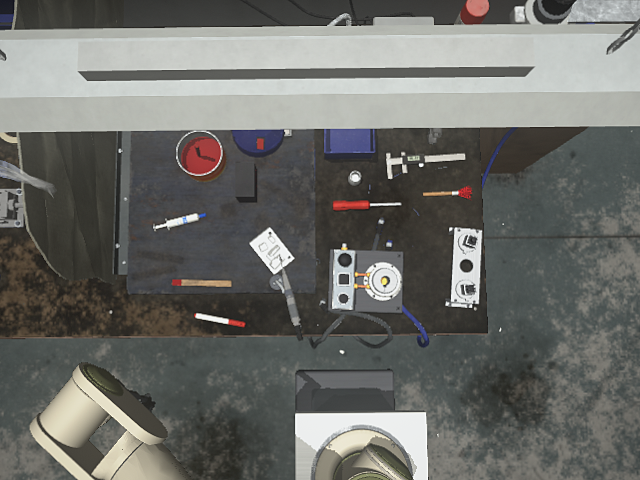

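The full top view shows the station at about (370,280), the rack at about (465,265) and the path from the left clear of tall things.

```bash
python3 -m crank '[0,-2.62,-2.11,0.13,-0.0293,0,-2.56,-2.19,0.13,-0.0293,0,-2.49,-2.26,0.13,-0.0293,0,-2.43,-2.33,0.13,-0.0293,0,-2.36,-2.4,0.13,-0.0293,0,-2.28,-2.47,0.13,-0.0293,0,-2.21,-2.54,0.13,-0.0293,0,-2.14,-2.6,0.13,-0.0293]'
python3 -m crank '[0,-2.06,-2.66,0.13,-0.0293,0,-1.98,-2.72,0.13,-0.0293,0,-1.9,-2.78,0.13,-0.0293,0,-1.82,-2.83,0.13,-0.0293,0,-1.73,-2.88,0.13,-0.0293,0,-1.65,-2.93,0.13,-0.0293,0,-1.56,-2.98,0.13,-0.0293,0,-1.47,-3.02,0.13,-0.0293]'
python3 - <<'E'
from h import *
p=optics.get_image("wrist");save(p,"w1.png")
s=env.observe();print(np.round(s["position"],4),np.round(s["tool_rot"],4).tolist(),np.round(s["ft_force"],1),s["time_s"])
for q,z in {"dome_valve_top":.095,"round_valve_top":.088,"square_valve_top":.088,"spindle_mouth":.088}.items(): print(q,[(uv.round(1),sc,onz(p,uv,z).round(4)) for uv,sc in look(p,q)])
E
```

```text
time_s: 2.02
position: [0.3596, 0.2438, 0.221]
tool_rot: [[-0.973, 0.231, 0.0], [0.231, 0.973, 0.0], [-0.0, 0.0, -1.0]]
ft_force: [1.0, 0.3, 0.3]
grip_width: 0.0001
gripper_force: 0.0
time_s: 2.68
position: [0.4705, -0.0017, 0.2106]
tool_rot: [[-1.0, -0.001, 0.0], [-0.001, 1.0, -0.0], [-0.0, -0.0, -1.0]]
ft_force: [-0.2, 0.4, 1.4]
grip_width: -0.0003
gripper_force: 0.0
[ 0.473  -0.0061  0.2102] [[-1.0, -0.0001, 0.0015], [-0.0001, 1.0, -0.0023], [-0.0015, -0.0023, -1.0]] [ 2.9 -4.9 -0.1] 2.7333
dome_valve_top [(array([379.4, 292.4]), 0.89, array([0.514 , 0.0376, 0.095 ])), (array([238.7, 207.9]), 0.34, array([ 0.4563, -0.0527,  0.095 ]))]
round_valve_top [(array([388.2, 159.2]), 0.69, array([0.4269, 0.0404, 0.088 ])), (array([319.1, 439.8]), 0.29, array([ 0.6449, -0.0025,  0.088 ]))]
square_valve_top [(array([384.7, 224.1]), 0.6, array([0.4688, 0.04  , 0.088 ]))]
spindle_mouth [(array([238.3, 215.5]), 0.85, array([ 0.463 , -0.0547,  0.088 ]))]
```

View pics/w1.png

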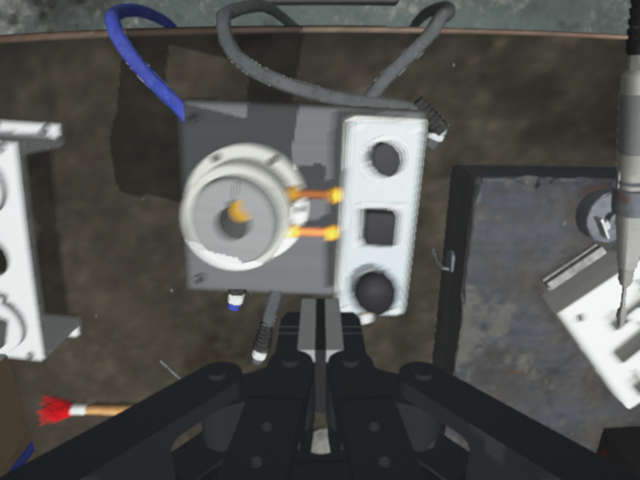

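The wrist view shows the spindle at (235,215), dome (376,292), square (378,227) and round (386,159), agreeing with the networks and the top view.

```bash
python3 -m crank '[0,-0.9,0.75,1.9,0,0,-0.9,0.75,1.9,0,0,-0.9,0.75,1.9,0,0,-0.9,0.75,1.9,0,0,-0.9,0.75,1.9,0,0,0,0,0,0,0,0,0,0,0,0,0,0,0,0]'
python3 -m crank '[0,0,0,0.5,0,0,0,0,0.5,0,0,0,0,0.5,0,0,0,0,0.4,0,0,0,0,0.3,0,0,0,0,0.2,0,0,0,0,0.2,0,0,0,0,0,0]'
```

```text
time_s: 3.6
position: [0.5148, 0.038, 0.1166]
tool_rot: [[-1.0, -0.001, 0.001], [-0.001, 1.0, -0.0], [-0.001, -0.0, -1.0]]
ft_force: [0.1, 0.3, 0.5]
grip_width: 0.0003
gripper_force: 0.0
time_s: 4.27
position: [0.5148, 0.0374, 0.0895]
tool_rot: [[-1.0, -0.0, -0.001], [-0.0, 1.0, -0.0], [0.001, -0.0, -1.0]]
ft_force: [-2.3, -1.7, 5.0]
grip_width: -0.0002
gripper_force: 2.3
```

```bash
python3 -m crank '[0,0,0,0.1,0,0,0,0,0.05,0,0,0,0,0,0,0,0,0,0,0,0,0,0,0,0,0,0,0,0,0,0,0,0,0,0,0,0,0,0,0]'
python3 -m crank '[0,0,0,-0.9,0,0,0,0,-0.9,0,0,0,0,-0.9,0,0,1.7,0,-0.2,0,0,2.6,0.1,0,0,0,2.6,0.1,0,0,0,1.9,0.1,0,0,0,0,0,0,0]'
python3 - <<'E'
from h import *
s=env.observe();print(np.round(s["position"],4),np.round(s["ft_force"],1))
E
```

```text
time_s: 4.93
position: [0.5149, 0.0375, 0.0891]
tool_rot: [[-1.0, -0.0, 0.0], [-0.0, 1.0, -0.001], [-0.0, -0.001, -1.0]]
ft_force: [-5.5, -0.3, 13.5]
grip_width: -0.0005
gripper_force: 6.7
time_s: 5.6
position: [0.4239, 0.0412, 0.1174]
tool_rot: [[-1.0, -0.0, -0.002], [-0.0, 1.0, 0.0], [0.002, 0.0, -1.0]]
ft_force: [0.2, -0.0, -0.5]
grip_width: -0.0003
gripper_force: 0.0
[0.4239 0.0412 0.1174] [ 0.2 -0.  -0.5]
```

```bash
python3 -m crank '[0,0,0,0.6,0,0,0,0,0.7,0,0,0,0,0.7,0,0,0,0,0.5,0,0,0,0,0.4,0,0,0,0,0.4,0,0,0,0,0.2,0,0,0,0,0.1,0]'
python3 -m crank '[0,0,0,0,0,0,0,0,0,0,0,0,0,0,0,0,0,0,0,0,0,0,0,-0.9,0,0,0,0,-0.9,0,0,0,0,-0.9,0,0,0,0,-0.9,0]'
python3 - <<'E'
from h import *
s=env.observe();print(np.round(s["position"],4),np.round(s["ft_force"],1))
E
```

```text
time_s: 6.27
position: [0.4274, 0.0405, 0.0817]
tool_rot: [[-1.0, -0.0, 0.001], [-0.0, 1.0, -0.0], [-0.001, -0.0, -1.0]]
ft_force: [-5.9, -0.4, 25.2]
grip_width: 0.0002
gripper_force: 12.6
time_s: 6.93
position: [0.4271, 0.0406, 0.1173]
tool_rot: [[-1.0, -0.0, -0.0], [-0.0, 1.0, 0.0], [0.0, 0.0, -1.0]]
ft_force: [-0.6, 1.1, -0.4]
grip_width: 0.0001
gripper_force: 0.0
[0.4271 0.0406 0.1173] [-0.6  1.1 -0.4]
```

Round bottomed out (25 N, 0.0817). Now the square one at (0.470, 0.040).

```bash
python3 -m crank '[0,-1.5,0,0,0,0,-1.5,0,0,0,0,-1.3,0,0,0,0,0,0,0,0,0,0,0,0,0,0,0,0,0.7,0,0,0,0,0.9,0,0,0,0,0.7,0]'
python3 -m crank '[0,0,0,0.4,0,0,0,0,0.4,0,0,0,0,0.3,0,0,0,0,0.15,0,0,0,0,0,0,0,0,0,0,0,0,0,0,0,0,0,0,0,0,0]'
python3 -m crank '[0,0,0,-0.9,0,0,0,0,-0.9,0,0,0,0,-0.9,0,0,0,0,-1.5,0,0,0,0,-2,0,0,0,0,-2,0,0,0,0,-1,0,0,0,0,0,0]'
python3 - <<'E'
from h import *
s=env.observe();print(np.round(s["position"],4),np.round(s["ft_force"],1))
rows([.40,-.19,.235],180,8,8.5)
E
```

```text
time_s: 7.6
position: [0.4691, 0.0407, 0.0929]
tool_rot: [[-1.0, 0.0, -0.001], [0.0, 1.0, 0.0], [0.001, 0.0, -1.0]]
ft_force: [-0.1, -0.3, -0.4]
grip_width: -0.0001
gripper_force: 0.0
time_s: 8.27
position: [0.4694, 0.0406, 0.082]
tool_rot: [[-1.0, -0.0, -0.001], [-0.0, 1.0, -0.0], [0.001, -0.0, -1.0]]
ft_force: [-5.7, -0.6, 9.4]
grip_width: -0.0003
gripper_force: 4.6
time_s: 8.93
position: [0.4712, 0.0404, 0.1763]
tool_rot: [[-1.0, -0.0, 0.006], [-0.0, 1.0, -0.001], [-0.006, -0.001, -1.0]]
ft_force: [-0.1, -0.6, 0.6]
grip_width: -0.0003
gripper_force: 0.0
[0.4712 0.0404 0.1763] [-0.1 -0.6  0.6]
'[8.5,0.89,-2.88,-0.74,0,8.5,0.89,-2.88,-0.74,0,8.5,0.89,-2.88,-0.74,0,8.5,0.89,-2.88,-0.74,0,8.5,0.89,-2.88,-0.74,0,8.5,0.89,-2.88,-0.74,0,8.5,0.89,-2.88,-0.74,0,8.5,0.89,-2.88,-0.74,0]'
```

```bash
python3 -m crank '[8.5,0,-1.5,-0.1,0,8.5,0,-2.5,-0.1,0,8.5,0,-2.5,0,0,8.5,0,-2,0,0,8.5,0,-1,0,0,8.5,0,0,0,0,8.5,0,0,0,0,8.5,0,0,0,0]'
cat > spin.py <<'E'
from h import *
np.set_printoptions(precision=4,suppress=True)
p=optics.get_image("wrist");save(p,"w2.png")
s=env.observe();print(s["position"],np.round(s["ft_force"],1))
m=look(p,"spindle_mouth");print([(u,c,onz(p,u,.088)) for u,c in m])
# rectified metric view of plane z=.088, 0.1 mm... 8px/mm, 70mm square
c=onz(p,m[0][0],.088)[:2];n=560;g=(np.arange(n)-n/2)/8000
mp=np.array([[proj(p,[c[0]-a,c[1]-b,.088]) for b in g[::8]] for a in g[::8]],np.float32)
mp=cv2.resize(mp,(n,n),interpolation=cv2.INTER_LINEAR)
im=cv2.remap(p["color"],mp[...,0],mp[...,1],cv2.INTER_CUBIC);cv2.imwrite("pics/w2r.png",im[...,::-1]);print("centre",c)
E
python3 spin.py
```

```text
time_s: 9.6
position: [0.4699, -0.0535, 0.1754]
tool_rot: [[-1.0, -0.001, -0.0], [-0.001, 1.0, 0.0], [0.0, 0.0, -1.0]]
ft_force: [-0.2, -0.3, -0.4]
grip_width: 0.0851
gripper_force: 0.0
[ 0.4699 -0.0534  0.1754] [-1.   0.2  0.2]
[(array([316.288, 231.216]), 0.88, array([ 0.4623, -0.0558,  0.088 ]))]
centre [ 0.4623 -0.0558]
```

View pics/w2r.png

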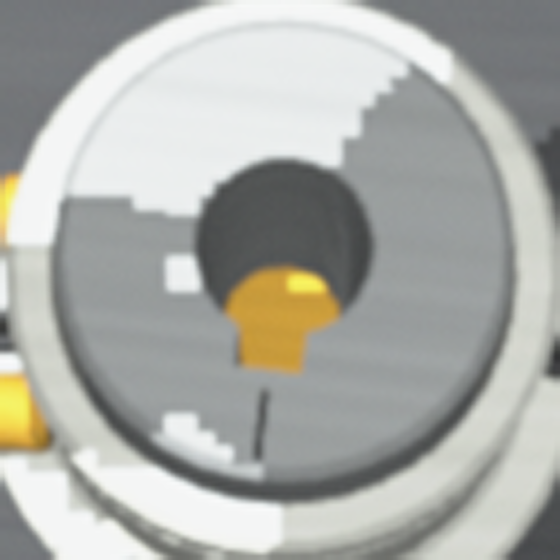

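Rectified spindle face (8 px/mm, up = +x, left = +y): bore centre (285,250), keyway (271,368) and scribed line (264,390)-(256,460) → axis ≈ (0.466,-0.056), keyway heading ≈ 172.7°.

```bash
python3 -m crank '[8.5,0.1,-2,0,0,8.5,0.1,-3.5,-0.8,0,8.5,0.1,-4,-0.8,0,8.5,0.1,-4,-0.8,0,8.5,0.1,-3.5,-0.8,0,8.5,0,-1.8,-0.8,0,8.5,0,-0.7,0,0,8.5,0,0,0,0]'
cat > rib.py <<'E'
from h import *
np.set_printoptions(precision=4,suppress=True)
p=optics.get_image("wrist");save(p,"w3.png")
s=env.observe();print(s["position"],np.round(s["ft_force"],1))
for q,z in {"rib_holder":.08,"rib_key":.06,"rib_electrode":.11,"pin_holder":.08}.items(): print(q,[(u,c,onz(p,u,z)) for u,c in look(p,q)])
def rect(z,c,n=400,k=6):
    g=(np.arange(n)-n/2)/k/1000
    mp=np.array([[proj(p,[c[0]-a,c[1]-b,z]) for b in g[::8]] for a in g[::8]],np.float32)
    mp=cv2.resize(mp,(n,n),interpolation=cv2.INTER_LINEAR)
    return cv2.remap(p["color"],mp[...,0],mp[...,1],cv2.INTER_CUBIC)
c=(.4445,-.2475)
cv2.imwrite("pics/w3r.png",np.hstack([rect(.068,c),rect(.098,c)])[...,::-1])
E
python3 rib.py
```

```text
time_s: 10.37
position: [0.4651, -0.2499, 0.2152]
tool_rot: [[-1.0, 0.001, 0.0], [0.001, 1.0, -0.0], [-0.0, -0.0, -1.0]]
ft_force: [-0.3, 0.1, -1.1]
grip_width: 0.085
gripper_force: 0.0
[ 0.465  -0.2486  0.215 ] [-0.7 -0.5  0.9]
rib_holder [(array([324.608, 188.4  ]), 0.69, array([ 0.4425, -0.2471,  0.08  ])), (array([316.288, 233.904]), 0.55, array([ 0.474 , -0.2528,  0.08  ]))]
rib_key [(array([321.472, 188.4  ]), 0.98, array([ 0.4465, -0.2491,  0.06  ]))]
rib_electrode [(array([323.328, 204.096]), 0.6, array([ 0.4461, -0.2482,  0.11  ]))]
pin_holder [(array([308.608, 333.888]), 0.89, array([ 0.5516, -0.2588,  0.08  ]))]
```

View pics/w3r.png

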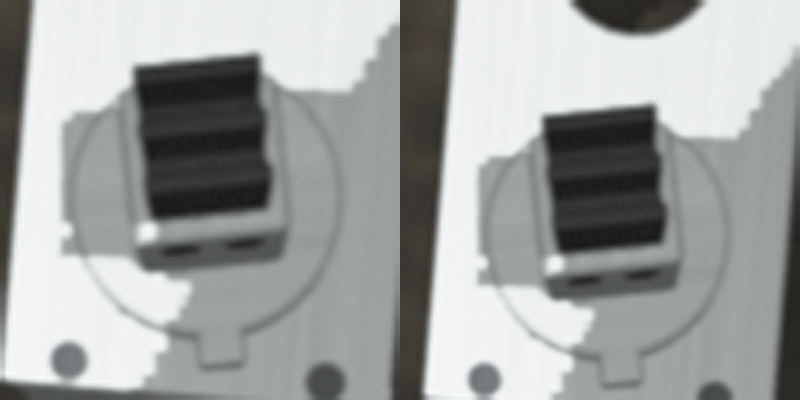

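Left half (flange plane, 6 px/mm): flange centre (207,200), tab (221,350) → rib holder axis ≈ (0.445,-0.2485), heading ≈ 185°; the right half (body top) agrees to about 1 mm and 1°.

```bash
python3 -m crank '[8.5,0.5,0,0.5,-0.0218,8.5,0.5,0,1.5,-0.0218,8.5,0.5,0,2,-0.0218,8.5,0.5,0.05,2,-0.0218,8.5,0,0,1.5,0,8.5,0,0,1,0,8.5,0,0,0.5,0,8.5,0,0,0,0]'
python3 - <<'E'
from h import *
s=env.observe();R=np.array(s["tool_rot"]);print(np.round(s["position"],4),np.degrees(np.arctan2(R[1,0],R[0,0])),np.round(s["ft_force"],1))
rows([.445,-.2485,.071],185,8,8.5)
E
```

```text
time_s: 11.28
position: [0.4448, -0.2486, 0.1247]
tool_rot: [[-0.996, -0.088, -0.001], [-0.088, 0.996, 0.001], [0.001, 0.002, -1.0]]
ft_force: [0.1, 0.2, 0.5]
grip_width: 0.0848
gripper_force: 0.0
[ 0.4448 -0.2486  0.1247] -174.9516832879207 [0.1 0.2 0.5]
'[8.5,-0,0,0.67,0.0001,8.5,-0,0,0.67,0.0001,8.5,-0,0,0.67,0.0001,8.5,-0,0,0.67,0.0001,8.5,-0,0,0.67,0.0001,8.5,-0,0,0.67,0.0001,8.5,-0,0,0.67,0.0001,8.5,-0,0,0.67,0.0001]'
```

```bash
python3 -m crank '[8.5,0,0,1,0,8.5,0,0,1.2,0,8.5,0,0,1.2,0,8.5,0,0,1,0,8.5,0,0,0.7,0,8.5,0,0,0.2,0,8.5,0,0,0,0,8.5,0,0,0,0]'
python3 -m crank '[4,0,0,0,0,4,0,0,0,0,4,0,0,0,0,3,0,0,0,0,2,0,0,0,0,2,0,0,0,0,2,0,0,0,0,2,0,0,0,0]' 50
python3 - <<'E'
from h import *
p=optics.get_image("wrist");save(p,"w4.png")
s=env.observe();R=np.array(s["tool_rot"]);print(np.round(s["position"],4),np.degrees(np.arctan2(R[1,0],R[0,0])),np.round(s["ft_force"],1),np.round(s["wrist_torque"],2),s["gripper_force"])
E
```

```text
time_s: 11.95
position: [0.4453, -0.2497, 0.0731]
tool_rot: [[-0.996, -0.087, 0.001], [-0.087, 0.996, -0.001], [-0.001, -0.001, -1.0]]
ft_force: [-0.7, -0.2, -0.5]
grip_width: 0.085
gripper_force: 0.0
time_s: 12.62
position: [0.4451, -0.2495, 0.0728]
tool_rot: [[-0.996, -0.087, 0.0], [-0.087, 0.996, -0.0], [-0.0, -0.0, -1.0]]
ft_force: [-0.2, 2.1, 5.8]
grip_width: 0.0235
gripper_force: 50.3
[ 0.4451 -0.2495  0.0728] -175.00534265796014 [-1.2  1.7  5.4] [0.39 0.07 0.02] 50.30739426612854
```

View pics/w4.png

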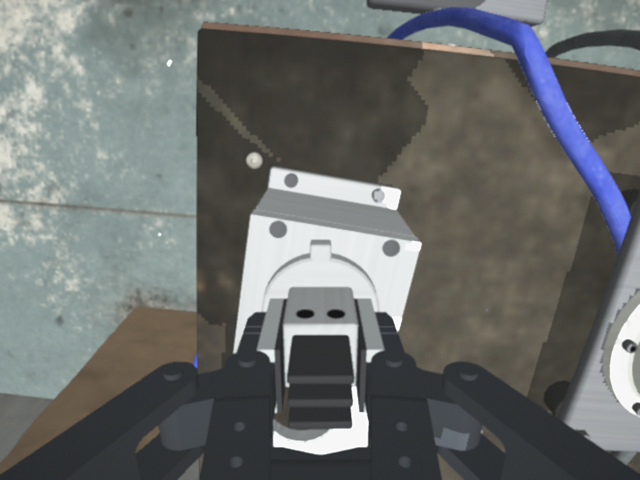

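The picture shows the steel body between the pads with the graphite free of them, and the tab at (320,248) centred on the flange, so the key lies along tool x. Grip harder and lift.

```bash
python3 -m crank '[2,0,0,0,0,2,0,0,-0.3,0,2,0,0,-0.8,0,2,0,0,-1.3,0,2,0,0,-1.6,0,2,0,0,-1.6,0,2,0,0,-1.6,0,2,0,0,-1.2,0]' 90
python3 -m crank '[2,0,0,-0.9,0,2,0,0,-0.4,0,2,0,0,0,0,2,0,0,0,0,2,0,0,0,0,2,0,0,0,0,2,0,0,0,0,2,0,0,0,0]'
python3 - <<'E'
from h import *
s=env.observe();R=np.array(s["tool_rot"]);print(np.round(s["position"],4),np.degrees(np.arctan2(R[1,0],R[0,0])),np.round(s["ft_force"],1),s["grip_width"],s["gripper_force"])
rows([.466,-.0565,s["position"][2]],172.7,16,2)
E
```

```text
time_s: 13.33
position: [0.445, -0.2496, 0.1579]
tool_rot: [[-0.996, -0.087, 0.0], [-0.087, 0.996, -0.0], [-0.0, -0.0, -1.0]]
ft_force: [1.0, 0.3, -3.1]
grip_width: 0.0226
gripper_force: 88.4
time_s: 14.0
position: [0.4449, -0.2495, 0.1692]
tool_rot: [[-0.996, -0.087, -0.001], [-0.087, 0.996, 0.001], [0.001, 0.001, -1.0]]
ft_force: [0.3, 0.5, -4.5]
grip_width: 0.0228
gripper_force: 88.4
[ 0.4449 -0.2495  0.1692] -175.00513057269396 [ 0.3  0.5 -4.5] 0.022827147525948065 88.41692805290222
'[2,-0.24,1.19,0,0.0134,2,-0.22,1.19,0,0.0134,2,-0.2,1.2,0,0.0134,2,-0.19,1.2,0,0.0134,2,-0.17,1.2,0,0.0134,2,-0.16,1.2,0,0.0134,2,-0.14,1.21,0,0.0134,2,-0.12,1.21,0,0.0134]'
'[2,-0.11,1.21,0,0.0134,2,-0.09,1.21,0,0.0134,2,-0.08,1.21,0,0.0134,2,-0.06,1.21,0,0.0134,2,-0.04,1.21,0,0.0134,2,-0.03,1.21,0,0.0134,2,-0.01,1.21,0,0.0134,2,0.01,1.21,0,0.0134]'
```

```bash
python3 -m crank '[2,-0.24,1.19,0,0.0134,2,-0.22,1.19,0,0.0134,2,-0.2,1.2,0,0.0134,2,-0.19,1.2,0,0.0134,2,-0.17,1.2,0,0.0134,2,-0.16,1.2,0,0.0134,2,-0.14,1.21,0,0.0134,2,-0.12,1.21,0,0.0134]'
python3 -m crank '[2,-0.11,1.21,0,0.0134,2,-0.09,1.21,0,0.0134,2,-0.08,1.21,0,0.0134,2,-0.06,1.21,0,0.0134,2,-0.04,1.21,0,0.0134,2,-0.03,1.21,0,0.0134,2,-0.01,1.21,0,0.0134,2,0.01,1.21,0,0.0134]'
cat > hov.py <<'E'
from h import *
import sys
np.set_printoptions(precision=4,suppress=True)
p=optics.get_image("wrist");save(p,sys.argv[1])
s=env.observe();P=np.array(s["position"]);R=np.array(s["tool_rot"]);print(P,np.degrees(np.arctan2(R[1,0],R[0,0])),np.round(s["ft_force"],1))
def rect(z,c,n=400,k=6):
    g=(np.arange(n)-n/2)/k/1000
    mp=np.array([[proj(p,[*(np.array(c)+R[:2,0]*a-R[:2,1]*(-b)),z]) for b in g[::8]] for a in g[::8]],np.float32)
    mp=cv2.resize(mp,(n,n),interpolation=cv2.INTER_LINEAR)
    return cv2.remap(p["color"],mp[...,0],mp[...,1],cv2.INTER_CUBIC)
a=[rect(P[2]-.0048,P[:2]),rect(.088,[.466,-.056])]
cv2.imwrite("pics/r"+sys.argv[1],np.hstack(a)[...,::-1])
E
python3 hov.py w5.png
```

```text
time_s: 14.67
position: [0.4555, -0.1524, 0.1694]
tool_rot: [[-1.0, 0.021, -0.0], [0.021, 1.0, 0.0], [0.0, 0.0, -1.0]]
ft_force: [-0.3, -0.7, -3.8]
grip_width: 0.0224
gripper_force: 88.6
time_s: 15.33
position: [0.4661, -0.0561, 0.1694]
tool_rot: [[-0.992, 0.128, -0.0], [0.128, 0.992, 0.0], [0.0, 0.0, -1.0]]
ft_force: [0.0, -0.5, -3.8]
grip_width: 0.0226
gripper_force: 88.5
[ 0.466  -0.0543  0.1695] 172.68393466694997 [-1.2  2.7 -3.7]
```

View pics/rw5.png

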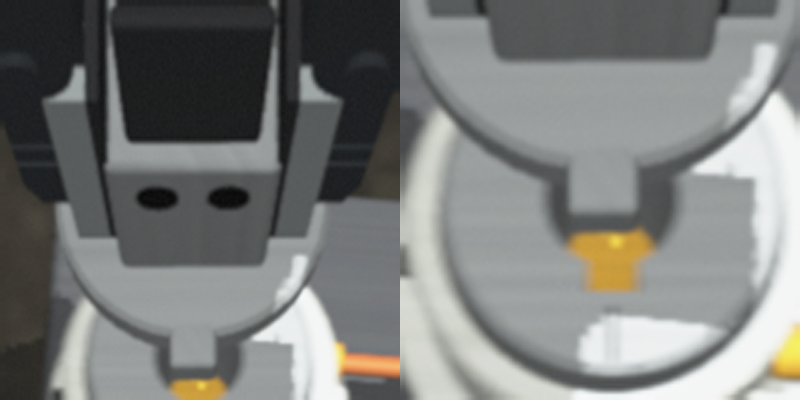

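```bash
python3 -m crank '[2,0,0,0,0,2,0,0,0,0,2,0,0,0,0,2,0,0,0,0,2,0,0,0,0,2,0,0,0,0,2,0,0,0,0,2,0,0,0,0]' | head -2
python3 hov.py w6.png
```

```text
time_s: 16.05
position: [0.4661, -0.0568, 0.1695]
[ 0.4661 -0.0568  0.1695] 172.7079028703182 [ 0.8  0.4 -3.8]
```

View pics/rw6.png

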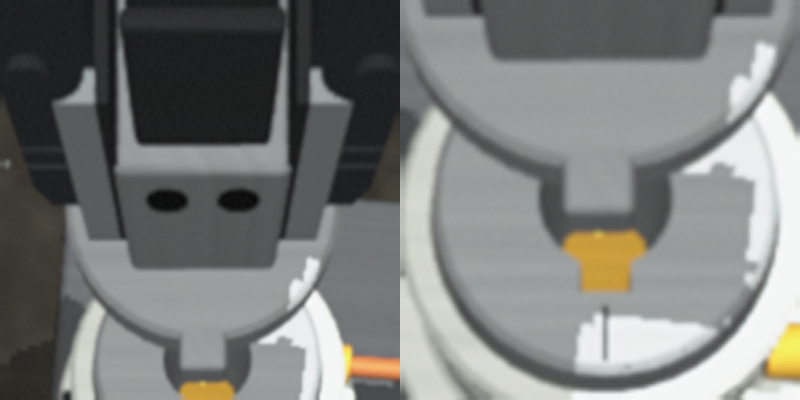

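Settled view: flange centre (202,200) with tab (203,350) dead ahead; spindle bore centre col 606, keyway 605 and line 605, so the headings match, and the holder needs about 0.8 mm along tool +y. Lower into the bore, checking force.

```bash
python3 -m crank '[2,0,0.08,0.3,0,2,0,0,0.5,0,2,0,0,0.5,0,2,0,0,0.5,0,2,0,0,0.5,0,2,0,0,0.4,0,2,0,0,0.3,0,2,0,0,0.2,0]'
python3 - <<'E'
from h import *
s=env.observe();print(np.round(s["position"],4),np.round(s["ft_force"],1),np.round(s["wrist_torque"],2))
E
```

```text
time_s: 16.77
position: [0.4661, -0.0559, 0.137]
tool_rot: [[-0.992, 0.127, -0.0], [0.127, 0.992, 0.0], [0.0, 0.0, -1.0]]
ft_force: [0.5, 0.0, -4.1]
grip_width: 0.0218
gripper_force: 88.8
[ 0.4661 -0.0559  0.137 ] [ 0.5  0.  -4.1] [ 0.02 -0.01 -0.01]
```

```bash
python3 -m crank '[2,0,0,0.2,0,2,0,0,0.2,0,2,0,0,0.2,0,2,0,0,0.2,0,2,0,0,0.2,0,2,0,0,0.2,0,2,0,0,0.1,0,2,0,0,0,0]'
python3 - <<'E'
from h import *
s=env.observe();print(np.round(s["position"],4),np.round(s["ft_force"],1),np.round(s["wrist_torque"],2))
E
```

```text
time_s: 17.43
position: [0.4661, -0.0559, 0.1243]
tool_rot: [[-0.992, 0.127, -0.0], [0.127, 0.992, 0.0], [0.0, 0.0, -1.0]]
ft_force: [-0.3, -0.4, -4.2]
grip_width: 0.0224
gripper_force: 88.8
[ 0.4661 -0.0559  0.1243] [-0.3 -0.4 -4.2] [-0.    0.02 -0.01]
```

```bash
python3 -m crank '[2,0,0,0.2,0,2,0,0,0.2,0,2,0,0,0.2,0,2,0,0,0.2,0,2,0,0,0.2,0,2,0,0,0.2,0,2,0,0,0.1,0,2,0,0,0,0]'
python3 -m crank '[2,0,0,0.15,0,2,0,0,0.15,0,2,0,0,0.15,0,2,0,0,0.15,0,2,0,0,0.15,0,2,0,0,0.1,0,2,0,0,0,0,2,0,0,0,0]' 110
python3 - <<'E'
from h import *
s=env.observe();print(np.round(s["position"],4),np.round(s["ft_force"],1),np.round(s["wrist_torque"],2))
E
```

```text
time_s: 18.1
position: [0.4661, -0.0559, 0.1113]
tool_rot: [[-0.992, 0.127, -0.0], [0.127, 0.992, 0.0], [0.0, 0.0, -1.0]]
ft_force: [-1.4, 0.2, -4.1]
grip_width: 0.0223
gripper_force: 88.8
time_s: 18.77
position: [0.4664, -0.056, 0.1032]
tool_rot: [[-0.992, 0.127, 0.001], [0.127, 0.992, -0.0], [-0.001, -0.0, -1.0]]
ft_force: [-0.5, 0.8, 5.7]
grip_width: 0.0219
gripper_force: 103.9
[ 0.4664 -0.056   0.1032] [-0.5  0.8  5.7] [ 0.06  0.22 -0.05]
```

```bash
python3 -m crank '[2,0,0,0.1,0,2,0,0,0.1,0,2,0,0,0.05,0,2,0,0,0.05,0,2,0,0,0,0,2,0,0,0,0,2,0,0,0,0,2,0,0,0,0]'
python3 - <<'E'
from h import *
s=env.observe();print(np.round(s["position"],4),np.round(s["ft_force"],1),np.round(s["wrist_torque"],2))
E
```

```text
time_s: 19.43
position: [0.4664, -0.056, 0.101]
tool_rot: [[-0.992, 0.127, 0.001], [0.127, 0.992, -0.001], [-0.001, -0.0, -1.0]]
ft_force: [-3.7, 1.6, 13.8]
grip_width: 0.0223
gripper_force: 105.5
[ 0.4664 -0.056   0.101 ] [-3.7  1.6 13.8] [ 0.22  0.63 -0.01]
```

```bash
python3 -m crank '[2,0,0,0.05,0,2,0,0,0.05,0,2,0,0,0,0,2,0,0,0,0,2,0,0,0,0,2,0,0,0,0,2,0,0,0,0,2,0,0,0,0]'
python3 - <<'E'
from h import *
s=env.observe();print(np.round(s["position"],4),np.round(s["ft_force"],1),np.round(s["wrist_torque"],2))
p=optics.get_image("wrist");save(p,"w7.png")
p=optics.get_image("scene");save(p,"s7.png")
a=cv2.imread("pics/w7.png")[100:400,160:480];b=cv2.imread("pics/s7.png")
u=proj(p,[.466,-.056,.09]).astype(int);b=b[u[1]-56:u[1]+56,u[0]-60:u[0]+60]
cv2.imwrite("pics/fin.png",np.hstack([cv2.resize(a,(400,375)),cv2.resize(b,(400,375),interpolation=cv2.INTER_CUBIC)]))
E
```

```text
time_s: 20.1
position: [0.4665, -0.056, 0.1009]
tool_rot: [[-0.992, 0.127, 0.002], [0.127, 0.992, -0.001], [-0.002, -0.001, -1.0]]
ft_force: [-7.5, 1.8, 25.2]
grip_width: 0.0222
gripper_force: 107.1
[ 0.4665 -0.056   0.1009] [-7.5  1.8 25.2] [0.43 1.22 0.  ]
```

View pics/fin.png

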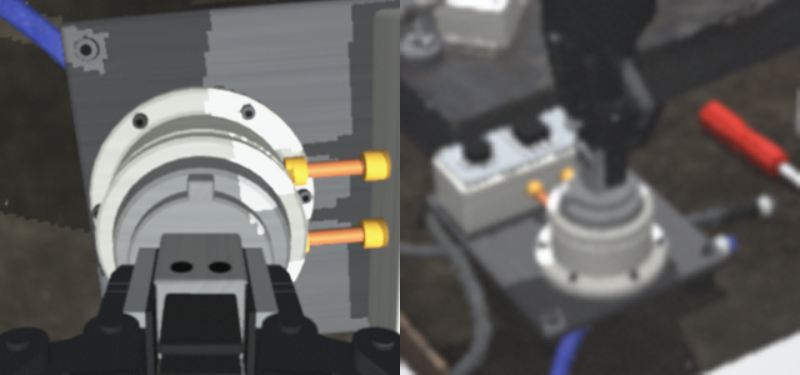

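The flange sits on the spindle face with the tab over the keyway (200,185 left half). It stopped at 0.1009 m while the force rose to 25 N, so the holder is fully home.

```bash
python3 -c "
from rig import env
print(env.close_job())"
```

```text
the job is handed in; nothing more can be done
None
```

The job is handed in at about 20 s of the 48 s allowed: the domed, round and square buttons were each pressed right down and released in that order, and the rib holder is in the spindle with its key in the keyway, held gripped and pressed fully home at about 25 N.

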